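# Hang the work lantern on the swivel hook

### The arm

A 6-joint arm with a two-finger parallel gripper is mounted at the origin on the work surface. World frame = base frame: x ahead of the robot, y to its left, z up, the work surface at z = 0. Lengths are in mm, angles in degrees, forces in N, time in s.
With the tool pointing down it reaches from about 300 to 850 mm from the base axis. Payload 4.2 kg.
Tool frame: the origin (TCP) lies at the very end of the fingers, on their centre line; the grasp point (between the pads) lies 19 mm behind it (env.grasp_offset is the distance from the TCP to the grasp point, in mm); z points along the fingers, y is the line along which they close (so a half turn about z gives the same grasp; the last joint's range is limited). The gripper opens to 91 mm and grips with 3 to 60 N. Pads are 32 mm wide; open, the fingers measure 118 mm over their backs; the gripper's body (76 mm by 178 mm) begins 60 mm behind the grasp point.
Start: joints at [-68.583, 18.312, 89.639, -0, 72.044, -1.146], TCP at [220.632, -531.003, 213.976] pointing down, gripper open.
Joint ranges: [-177.97, 177.97], [-48.28, 115.42], [12.27, 149.76], [-77.06, 257.06], [2.81, 150.46], [-146.56, 146.56]. Speed limits (degrees/s): [147.25, 147.25, 180, 180, 180, 180].

### API

Orientations are given as [roll, pitch, yaw] about the fixed x, y, z axes, in that order (R = Rz(yaw) Ry(pitch) Rx(roll)).
In Python, from workcell import env gives the robot as it stands. The module is installed in compiled form; this text tells all that it offers.
- The arm moves only by the tool send_rows, never from a script. Its argument "motion" is a list of rows, each an object of numbers: "tx", "ty", "tz": the shift along the tool's x, y, z in units of 500 mm (1.0 is 500 mm); "rx", "ry", "rz": the turn, a rotation vector about the tool's x, y, z in units of 30 degrees (1.0 is 30 degrees); "gripper": the closure, from -1 (fully open) to 1 (shut). In form: [{"tx": .., "ty": .., "tz": .., "rx": .., "ry": .., "rz": .., "gripper": ..}, ...]. A call has 1 to 12 rows; each row shifts and turns the commanded pose from where the row before left it, along the tool's axes as they then stand; what a row does not reach is not made up. A row lasts 1/8 s, in which the tool goes at most 62.5 mm and 10.7 degrees, less where a joint would pass 70% of its speed; a pose out of reach is approached as far as the arm can. A call with a number of a shift or a turn outside -1 to 1 is refused whole. A call with a gripper value outside its range is refused whole. The fingers move at their own pace and stop on an object; "grip_force" is the grip in N (left out, the last holds). Time passes only in rows, so rows that do not move let the fingers close. It gives the time, the measured TCP pose, the force, the opening and the grip force at its end, in the units of the state.
- env.state(): the state, without advancing time (a new reading comes with each control period).
- env.grab_frame(name): name is "scene" or "top" or "wrist"; returns a dict with "frame" (384x512x3 uint8, red, green, blue), "vertical_fov" (degrees; the focal length in pixels is half the picture's height over the tangent of half this angle, whatever the lens; pixels are square), "cx", "cy" (the principal point, pixels), "k1" (the pictures are not rectified: a ray, as slopes to the right and down, at radius r is drawn at 1 + k1 r^2 times it, then the intrinsics apply), "rvec" (rotation vector, rad) and "tvec" (3), from world to camera coordinates, as OpenCV has them; the wrist camera has in their place "T_tool_cam" (4x4, takes a point from camera to tool coordinates, whose origin is the TCP and whose axes are the flange's). Camera axes: x right, y down, z forward; pixel columns grow to the right and rows downward; lengths in mm; the calibration is good to about 2 mm. A picture is of the moment at which its call begins: read the wrist's pose just before it. There is no depth.
- env.job_done(): hands the job in; it is judged then, once.
The state is a dict: "time_s": time; "qpos": joint angles; "qvel": joint speeds; "effort": joint torques, N m; "ee_pos": TCP position; "ee_rot": TCP orientation; "force": force on the tool from outside, world axes, zero at the start; "torque": the same for the moment, N m; "gripper_width": finger opening in mm; "gripper_force": force on a finger pad.
Only numpy, scipy, OpenCV 4.12 (cv2) and the standard library are available. Lean on these libraries where they do the work, as an engineer would, in place of code of your own. Each camera call takes 0.05 s, during which the arm holds its last target. There are 200 camera calls.

### The job

Swing the spring-return swivel hook on the post round, anticlockwise seen from above, until its catch clicks and it stays out by itself, without forcing it hard against its end stop. Then hang the lantern by its bail in the dip of the hook, setting it down softly, and let go. Leave the other things on the bench alone.

Things in the scene. Friction and masses are not known exactly. Their poses are not given: they have to be found in the camera images.
- stand_axis (a point): Fixed lantern stand: 130 mm square, 12 mm thick steel foot, round steel post 22 mm across, swivel hook on top. Point: on the post's vertical turning axis at the height of the hook's bar, 170 mm above the bench; z up. A caught hook points within 0.95 rad of its -x. The catch sits under the hub, roughly opposite the caught hook, 49 mm out and 150 mm up at most.
- turret (a joint): Hook angle, rad: 0 folded, grows anticlockwise from above. A weak spring turns it back below 0.9 if let go early. The catch holds it at an unknown angle from 1.2 to 3.0, new each time: find it by feel. A finger beside the bar 60 mm from the axis pushes with 1 to 5 N, up to 10 N as the catch yields, then less again; within 0.2 rad of that drop a rigid stop. Over 18 N damages it.
- hook_seat (a point): Top of the hook's bar, mid-dip, 66.5 mm out from the axis; turns with the hook; x outwards along the bar, z up. Round steel bar 10 mm thick, centre line 170 mm above the bench from the hub (32 mm across, top 181 mm up) to 50 mm out, then a dip 6 mm deeper, floor 56 to 77 mm out, then up to the tip 88 mm out, top 187 mm up.
- lantern_mid (a point): The lantern, standing upright on the bench: round black and clear body 56 mm across, 72 mm high, with a rigid flat steel strap bail above it; 127 mm high over all, 0.25 to 0.5 kg. This point is on its axis, half-way up (63.5 mm above its foot). z up; the bail spans along its y axis.
- bail_under (a point): Middle of the underside of the bail's top strap, 122 mm above the lantern's foot, axes as lantern_mid. Bail 52 mm wide outside, 44 inside (y), strap 14 mm wide (x), opening 46 mm high (76 to 122 mm above the foot). Pinched from above across its two upright legs it leaves the opening free between the fingers for the bar along x.
- box_mid (a point): Bystander: open steel junction box 100 x 100 x 45 mm; the point is at its middle.
- coupling_mid (a point): Bystander: aluminium conduit coupling, a ring 44 mm across and 50 mm high; the point is at its middle.
- driver_grip (a point): Bystander: screwdriver lying on the bench; the point is on its handle.
- mug_rim (a point): Bystander: grey mug, 80 mm across, 90 mm high; the point is at the centre of its mouth.
There are look-alikes about, which are no part of the job. Several things look just like the part that bears lantern_mid: the one meant starts farthest to the robot's left.

How it is judged (in metres and radians):
On the way, in this order (a step that is already met when the one before it is completed fails the run):
1. the hook stays out by itself on its catch, untouched by the robot (value of joint turret above 1 rad and contact force between each of the fingers, the arm and turret below 0.1 N and velocity of joint turret above -0.05 rad/s), for 0.5 s.
2. the lantern hangs by its bail in the dip of the hook (distance between bail_under and hook_seat below 0.008 m and contact force between lantern and turret above 1 N), for 0.2 s.
At the end, for the whole second after the job is handed in: the hook is still out on its catch (beyond 1.0 rad), the lantern hangs upright (within 0.2 rad) and all but still (under 0.1 m/s) from the hook, the middle of its bail's underside within 8 mm of the middle of the hook's dip (all of step 2 and value of joint turret above 1 rad and angle between lantern_mid's own z axis and vertical below 0.2 rad and linear speed of lantern below 0.1 m/s); the robot touches nothing.
It fails at once if the hook is forced: the robot presses on it with more than 18 N (contact force between any of the fingers, the arm and turret above 18 N).
It fails at once if the lantern is banged against or dropped onto the hook (more than 40 N), or falls over (contact force between lantern and turret above 40 N or height (world z) of lantern_mid below 0.05 m).
It fails at once if a bystander is moved by more than 30 mm (distance of any of box_mid, coupling_mid, driver_grip, mug_rim from where it was at the start of the episode above 0.03 m).
It also fails if it takes over 72 s, if anything falls off the work surface, if the arm or the gripper's body presses on something with over 40 N, if the wrist force passes 120 N, or if a joint passes its speed limit or range.

## Working session

There is one attempt and no reset: what is moved stays moved. The work goes in short steps, Python scripts to look and compute and a tool call to move; the robot and the scene stay as the last step left them, time stands still between calls to the robot, and variables do not carry over. Pictures are saved under pics/ and viewed, at most 10 in all, crops included, and the job is handed in when it is done.

Besides the shell and the picture viewer there is one more tool, called after "Emit:" as name(argument=value, ...), one argument or row to a line, values as JSON. send_rows: Moves the arm, as the interface text tells. Shifts and turns lie within -1 to 1; 1 stands for 500 mm of shift or 30 degrees of turn. Its arguments: {"type":"object","properties":{"motion":{"type":"array"},"grip_force":{"type":"number"}},"required":["motion"]}

```bash
mkdir -p pics; cat > h.py <<'E'
import numpy as np, cv2
from workcell import env
def cam(n):
    s=env.state(); d=env.grab_frame(n); h,w=d["frame"].shape[:2]
    d["f"]=h/2/np.tan(np.radians(d["vertical_fov"]/2))
    if "rvec" in d:
        R=cv2.Rodrigues(np.array(d["rvec"],float))[0]; t=np.array(d["tvec"],float).ravel()
    else:
        from scipy.spatial.transform import Rotation as Ro
        T=np.eye(4); T[:3,:3]=Ro.from_euler('xyz',s["ee_rot"],degrees=True).as_matrix(); T[:3,3]=s["ee_pos"]
        M=np.linalg.inv(T@np.array(d["T_tool_cam"])); R=M[:3,:3]; t=M[:3,3]
    d["R"],d["t"]=R,t; return d
def ray(d,u,v):
    xd=np.array([(u-d["cx"])/d["f"],(v-d["cy"])/d["f"]]); x=xd.copy()
    for _ in range(20): x=xd/(1+d["k1"]*(x@x))
    r=d["R"].T@np.array([x[0],x[1],1]); return -d["R"].T@d["t"], r/np.linalg.norm(r)
def onz(d,u,v,z):
    c,r=ray(d,u,v); return c+r*(z-c[2])/r[2]
def proj(d,p):
    q=d["R"]@np.array(p,float)+d["t"]; x=q[:2]/q[2]; x=x*(1+d["k1"]*(x@x)); return x*d["f"]+[d["cx"],d["cy"]]
def tri(d1,p1,d2,p2):
    a,r=ray(d1,*p1); b,s=ray(d2,*p2)
    k=np.linalg.lstsq(np.c_[r,-s],b-a,rcond=None)[0]; P,Q=a+k[0]*r,b+k[1]*s
    return (P+Q)/2,np.linalg.norm(P-Q)
def save(n,img,k=1): cv2.imwrite("pics/"+n,cv2.resize(img[:,:,::-1],None,fx=k,fy=k,interpolation=cv2.INTER_CUBIC))
E
python3 - <<'E'
from h import *
import pickle
a=cam("scene");b=cam("top")
pickle.dump((a,b),open("ab.pkl","wb"))
save("s0.png",a["frame"],1.5);save("t0.png",b["frame"],1.5)
for d in(a,b):print(-d["R"].T@d["t"],d["f"],d["k1"])
print(env.state())
E
```

```text
[1480.95731427    6.40965055  910.9647767 ] 476.97750163067417 -0.15870439895302335
[ 353.43762952   14.04848568 1435.4822486 ] 426.3926097286938 -0.09907946770471802
{'time_s': 0.1, 'qpos': array([-6.85821110e+01,  1.83472563e+01,  8.96983644e+01, -7.71335973e-04,
        7.20433315e+01, -1.14785701e+00]), 'qvel': array([-0.13446625, -0.23339393, -0.17717547, -0.03479036,  0.09686339,
        0.06049107]), 'effort': array([ 1.22214806e-03, -4.13332164e+01, -2.32510024e+01,  7.29881390e-02,
        4.21713176e-02, -6.19279535e-05]), 'ee_pos': array([ 220.47027061, -530.57657094,  213.21870994]), 'ee_rot': array([-1.79911051e+02, -1.04869195e-03,  2.25659835e+01]), 'force': array([-0.3023575 ,  0.25700343,  0.06828084]), 'torque': array([-0.06678159, -0.00269876, -0.02940053]), 'gripper_force': 0.0, 'gripper_width': 91.37993346347282}
```

View pics/s0.png

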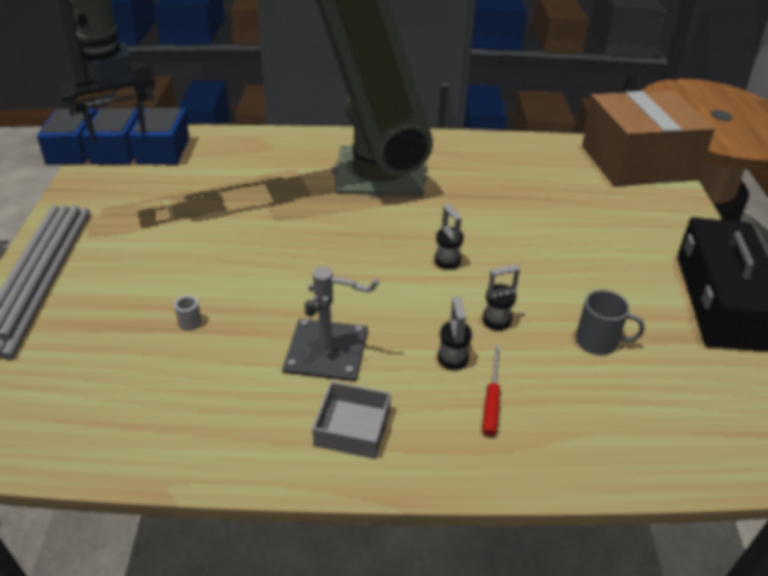

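View pics/t0.png

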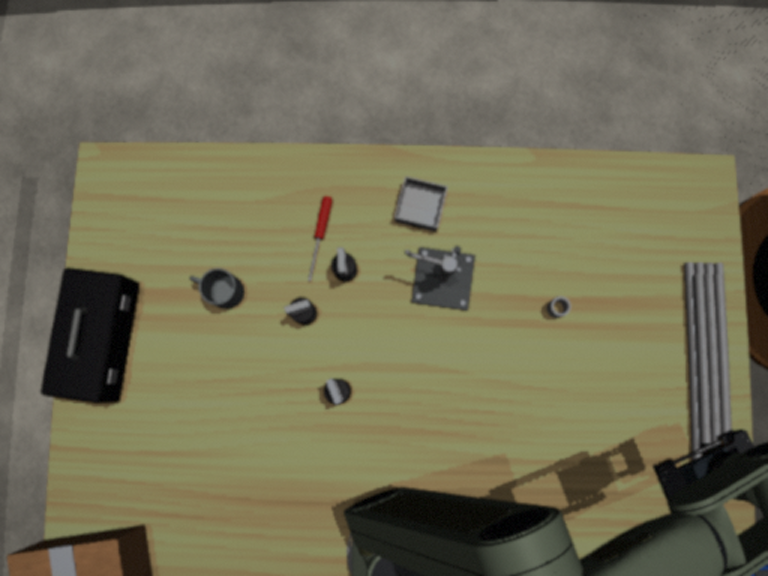

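Three lanterns are candidates, in the 1.5× pictures: top (344,265), (302,311) and (337,391), which are scene (455,335), (499,300) and (449,240). Robot's left is +y, so left in the top view and right in the scene view. Lantern (302,311)/(499,300) fits. I'll confirm it in a crop and measure at the same time.

```bash
python3 - <<'E'
from h import *
import pickle
a,b=pickle.load(open("ab.pkl","rb"))
S,T=a["frame"],b["frame"]
k=4
c1=S[170:245,185:285];c2=T[155:230,265:365-30+0]
def g(i,y,x):return cv2.resize(i[y:y+75,x:x+100],(400,300),interpolation=cv2.INTER_CUBIC)
im=np.vstack([np.hstack([g(S,175,185),g(T,145,245)]),np.hstack([g(S,165,280),g(T,165,170)])])
save("c0.png",im)
for n,p in dict(A=(344,265),B=(302,311),C=(337,391)).items():
    print(n,onz(b,p[0]/1.5,p[1]/1.5,100))
print("hub",onz(b,450/1.5,262/1.5,181),"tip",onz(b,408/1.5,254/1.5,187))
print(tri(a,(322/1.5,274/1.5),b,(450/1.5,262/1.5)),tri(a,(373/1.5,286/1.5),b,(408/1.5,254/1.5)))
E
```

```text
A [609.51037964 131.12513838 100.        ]
B [509.23368178 216.40088945 100.        ]
C [344.35469646 137.06975705 100.        ]
hub [604.40162362 -87.71613817 181.        ] tip [617.71746965  -3.33414913 187.        ]
(array([605.18151507, -86.35918156, 176.69286951]), np.float64(3.4031996216006317)) (array([621.7589365 ,  -3.14115969, 167.90414452]), np.float64(0.9176343670966967))
```

View pics/c0.png

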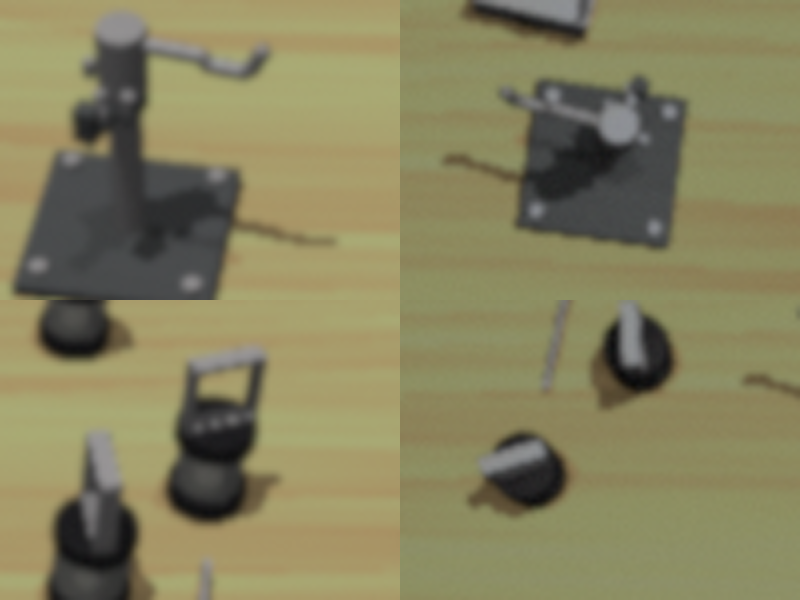

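The crop shows lantern B, its bail running from crop (482,466) to (545,447), farthest to the robot's left. It also shows the stand's hub at crop (619,125), the hook tip at (505,95) and the catch knob at (638,85).

```bash
python3 - <<'E'
from h import *
import pickle
a,b=pickle.load(open("ab.pkl","rb"))
t=lambda x,y:(245+(x-400)/4-.375,145+y/4-.375)
l=lambda x,y:(170+(x-400)/4-.375,165+(y-300)/4-.375)
c=np.array([onz(b,*t(*p),12) for p in [(540,80),(686,98),(668,247),(516,229)]]);print(c.round(1),c.mean(0))
m=c.mean(0)
for i in range(4):
    e=c[(i+1)%4]-c[i];print(np.linalg.norm(e),np.degrees(np.arctan2(e[1],e[0])))
print("hub",onz(b,*t(619,125),181),"tip",onz(b,*t(505,95),187-5),"knob",onz(b,*t(639,84),140),"elbow",onz(b,*t(540,104),170))
e=[onz(b,*l(*p),127) for p in[(482,466),(545,447)]];print("bail",e,np.linalg.norm(e[0]-e[1]))
print("body",onz(b,*l(527,470),72))
s=lambda x,y:(280+x/4-.375,165+(y-300)/4-.375)
print("bail scene",onz(a,*s(190,365),127),onz(a,*s(264,353),127))
s2=lambda x,y:(185+x/4-.375,175+y/4-.375)
print("hub scene",onz(a,*s2(121,28),181),"tip",onz(a,*s2(263,52),182))
d=cam("wrist");print(d["T_tool_cam"],d["f"])
E
```

```text
[[ 671.7  -31.5   12. ]
 [ 658.7 -156.5   12. ]
 [ 530.3 -141.4   12. ]
 [ 543.   -13.2   12. ]] [600.92391948 -85.64250458  12.        ]
125.61704515618621 -95.96789404764509
129.2703716836441 173.29610055003837
128.8239125655402 84.32371693266128
130.00644805395964 -8.112792055334099
hub [600.66892343 -85.86287474 181.        ] tip [6.21645576e+02 2.52508856e-02 1.82000000e+02] knob [ 641.55733038 -104.4923551   140.        ] elbow [617.79709117 -26.7393412  170.        ]
bail [array([509.10091629, 247.33703389, 127.        ]), array([524.9638986 , 198.97644955, 127.        ])] 50.89577904779726
body [513.17874958 220.53741762  72.        ]
bail scene [528.88322741 199.62922994 127.        ] [514.73051913 250.1670531  127.        ]
hub scene [606.55333174 -83.90306579 181.        ] tip [626.99052872   1.28877777 182.        ]
[[-1.37945043e-03 -9.62068949e-01 -2.72802922e-01  7.76480751e+01]
 [ 9.99998641e-01 -1.57356714e-03  4.92778896e-04  6.33365880e-01]
 [-9.03360987e-04 -2.72801872e-01  9.62069812e-01 -1.69693553e+02]
 [ 0.00000000e+00  0.00000000e+00  0.00000000e+00  1.00000000e+00]] 282.9193237901227
```

```bash
cat >> h.py <<'E'
from scipy.spatial.transform import Rotation as Ro
def go(target,yaw):
    "units to go: total tool-frame shift (500mm) and turn (30deg); reports state"
    s=env.state(); R=Ro.from_euler('xyz',s["ee_rot"],degrees=True)
    t=R.inv().apply(np.array(target)-s["ee_pos"])/500
    r=(R.inv()*Ro.from_euler('xyz',[180,0,yaw],degrees=True)).as_rotvec(degrees=True)/30
    print("t",s["time_s"],"pos",s["ee_pos"].round(1),"rot",s["ee_rot"].round(2),"F",s["force"].round(2),"w",round(s["gripper_width"],1))
    print("shift",t.round(4),"turn",r.round(4))
E
python3 -c "
from h import *
go([657,-35,240],-14)"
```

```text
t 0.15 pos [ 220.5 -530.6  213.3] rot [-179.92   -0.     22.56] F [ 0.24 -0.93  0.15] w 91.2
shift [ 1.1866 -0.5806 -0.0526] turn [-2.4000e-03  8.0000e-04  1.2187e+00]
```

Emit:
send_rows(
  motion=[
    {"tx": 0.099,"ty": -0.0484,"tz": -0.0044,"gripper": 1},
    {"tx": 0.099,"ty": -0.0484,"tz": -0.0044,"gripper": 1},
    {"tx": 0.099,"ty": -0.0484,"tz": -0.0044,"gripper": 1},
    {"tx": 0.099,"ty": -0.0484,"tz": -0.0044,"gripper": 1},
    {"tx": 0.099,"ty": -0.0484,"tz": -0.0044,"gripper": 1},
    {"tx": 0.099,"ty": -0.0484,"tz": -0.0044,"gripper": 1},
    {"tx": 0.099,"ty": -0.0484,"tz": -0.0044,"gripper": 1},
    {"tx": 0.099,"ty": -0.0484,"tz": -0.0044,"gripper": 1},
    {"tx": 0.099,"ty": -0.0484,"tz": -0.0044,"gripper": 1},
    {"tx": 0.099,"ty": -0.0484,"tz": -0.0044,"gripper": 1},
    {"tx": 0.099,"ty": -0.0484,"tz": -0.0044,"gripper": 1},
    {"tx": 0.099,"ty": -0.0484,"tz": -0.0044,"gripper": 1},
  ],
)

```text
invalid input at $.motion[0]: expected keys tx, ty, tz, rx, ry, rz, gripper
```

Emit:
send_rows(
  motion=[
    {"rz": 0.3,"gripper": 1},
    {"rz": 0.3,"gripper": 1},
    {"rz": 0.3,"gripper": 1},
    {"rz": 0.3,"gripper": 1},
  ],
)

```text
invalid input at $.motion[0]: expected keys tx, ty, tz, rx, ry, rz, gripper
```

```bash
python3 -c "
from h import *
go([657,-35,150],-14);print(env.state()['qpos'])
d=cam('wrist');save('w1.png',d['frame'],1.5)
for p in ([602,-85.5,181],[621.6,0,187],[602,-85.5,12]): print(proj(d,p)*1.5)"
```

```text
t 0.15 pos [ 220.5 -530.6  213.3] rot [-179.92   -0.     22.56] F [ 0.24 -0.93  0.15] w 91.2
shift [ 1.1866 -0.5803  0.1274] turn [-2.4000e-03  8.0000e-04  1.2187e+00]
[-6.85841918e+01  1.83427133e+01  8.96898570e+01 -1.06491083e-03
  7.20431278e+01 -1.14439353e+00]
[  77.8883569 -246.2880539]
[2953.28663353 4345.49340785]
[ -61.89874121 -576.01673356]
```

View pics/w1.png

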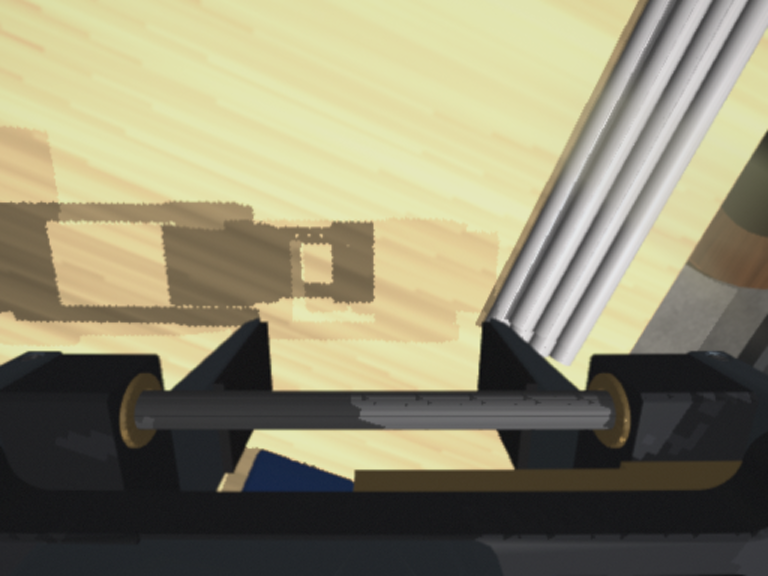

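All keys are required. This wrist view shows only open bench and the pipes (upper right); no scene object matters here.

Emit:
send_rows(
  motion=[
    {"tx": 0.099,"ty": -0.0484,"tz": -0.0044,"rx": 0,"ry": 0,"rz": 0,"gripper": 1},
    {"tx": 0.099,"ty": -0.0484,"tz": -0.0044,"rx": 0,"ry": 0,"rz": 0,"gripper": 1},
    {"tx": 0.099,"ty": -0.0484,"tz": -0.0044,"rx": 0,"ry": 0,"rz": 0,"gripper": 1},
    {"tx": 0.099,"ty": -0.0484,"tz": -0.0044,"rx": 0,"ry": 0,"rz": 0,"gripper": 1},
    {"tx": 0.099,"ty": -0.0484,"tz": -0.0044,"rx": 0,"ry": 0,"rz": 0,"gripper": 1},
    {"tx": 0.099,"ty": -0.0484,"tz": -0.0044,"rx": 0,"ry": 0,"rz": 0,"gripper": 1},
    {"tx": 0.099,"ty": -0.0484,"tz": -0.0044,"rx": 0,"ry": 0,"rz": 0,"gripper": 1},
    {"tx": 0.099,"ty": -0.0484,"tz": -0.0044,"rx": 0,"ry": 0,"rz": 0,"gripper": 1},
    {"tx": 0.099,"ty": -0.0484,"tz": -0.0044,"rx": 0,"ry": 0,"rz": 0,"gripper": 1},
    {"tx": 0.099,"ty": -0.0484,"tz": -0.0044,"rx": 0,"ry": 0,"rz": 0,"gripper": 1},
    {"tx": 0.099,"ty": -0.0484,"tz": -0.0044,"rx": 0,"ry": 0,"rz": 0,"gripper": 1},
    {"tx": 0.099,"ty": -0.0484,"tz": -0.0044,"rx": 0,"ry": 0,"rz": 0,"gripper": 1},
  ],
)

```text
time_s: 1.7
ee_pos: [658.7, -33.4, 240.2]
ee_rot: [180.0, 0.0, 22.6]
force: [0.6, -0.6, 0.9]
gripper_width: 0.2
gripper_force: 0.0
```

Emit:
send_rows(
  motion=[
    {"tx": 0,"ty": 0,"tz": 0,"rx": 0,"ry": 0,"rz": 0.3,"gripper": 1},
    {"tx": 0,"ty": 0,"tz": 0,"rx": 0,"ry": 0,"rz": 0.3,"gripper": 1},
    {"tx": 0,"ty": 0,"tz": 0,"rx": 0,"ry": 0,"rz": 0.3,"gripper": 1},
    {"tx": 0,"ty": 0,"tz": 0,"rx": 0,"ry": 0,"rz": 0.3,"gripper": 1},
    {"tx": 0,"ty": 0,"tz": 0,"rx": 0,"ry": 0,"rz": 0,"gripper": 1},
  ],
)

```text
time_s: 2.33
ee_pos: [657.6, -34.9, 240.0]
ee_rot: [180.0, 0.0, -13.3]
force: [0.5, -0.3, 0.6]
gripper_width: 0.5
gripper_force: 0.0
```

```bash
python3 -c "
from h import *
go([657,-35,150],-14);print(env.state()['qpos'])
d=cam('wrist');cv2.imwrite('pics/w2raw.png',d['frame'][:,:,::-1])
for p in ([602,-85.5,181],[621.6,0,187],[602,-85.5,12]): print(proj(d,p)*1.5)"
```

```text
t 2.325 pos [657.6 -34.9 240. ] rot [ 1.7999e+02  3.0000e-02 -1.3330e+01] F [ 0.5  -0.27  0.63] w 0.5
shift [-0.0011  0.0005  0.18  ] turn [0.0003 0.0011 0.0224]
[-4.03398709e+00  2.53041936e+01  7.50363631e+01 -3.82600931e-03
  7.96942315e+01  9.92945251e+01]
[477.97197034 381.67796006]
[329.98576513 387.85425107]
[437.36831624 299.61119538]
```

Emit:
send_rows(
  motion=[
    {"tx": 0,"ty": 0,"tz": 0.06,"rx": 0,"ry": 0,"rz": 0,"gripper": 1},
    {"tx": 0,"ty": 0,"tz": 0.06,"rx": 0,"ry": 0,"rz": 0,"gripper": 1},
    {"tx": 0,"ty": 0,"tz": 0.06,"rx": 0,"ry": 0,"rz": 0,"gripper": 1},
    {"tx": -0.01,"ty": 0,"tz": 0,"rx": 0,"ry": 0,"rz": 0,"gripper": 1},
    {"tx": -0.01,"ty": 0,"tz": 0,"rx": 0,"ry": 0,"rz": 0,"gripper": 1},
    {"tx": 0,"ty": 0,"tz": 0,"rx": 0,"ry": 0,"rz": 0,"gripper": 1},
    {"tx": 0,"ty": 0,"tz": 0,"rx": 0,"ry": 0,"rz": 0,"gripper": 1},
  ],
)

```text
time_s: 3.25
ee_pos: [648.6, -32.6, 151.7]
ee_rot: [-180.0, -0.1, -13.4]
force: [-0.3, -0.4, -0.2]
gripper_width: 0.1
gripper_force: 0.0
```

Emit:
send_rows(
  motion=[
    {"tx": -0.008,"ty": 0,"tz": 0,"rx": 0,"ry": 0,"rz": 0,"gripper": 1},
    {"tx": -0.008,"ty": 0,"tz": 0,"rx": 0,"ry": 0,"rz": 0,"gripper": 1},
    {"tx": -0.006,"ty": 0,"tz": 0,"rx": 0,"ry": 0,"rz": 0,"gripper": 1},
    {"tx": 0,"ty": 0,"tz": 0,"rx": 0,"ry": 0,"rz": 0,"gripper": 1},
  ],
)

```text
time_s: 3.75
ee_pos: [637.4, -29.9, 150.5]
ee_rot: [-180.0, -0.0, -13.4]
force: [1.6, 0.7, 0.7]
gripper_width: 0.5
gripper_force: 0.5
```

Emit:
send_rows(
  motion=[
    {"tx": -0.0101,"ty": -0.003,"tz": 0,"rx": 0,"ry": 0,"rz": -0.153,"gripper": 1},
    {"tx": -0.0101,"ty": -0.003,"tz": 0,"rx": 0,"ry": 0,"rz": -0.153,"gripper": 1},
    {"tx": -0.0101,"ty": -0.003,"tz": 0,"rx": 0,"ry": 0,"rz": -0.153,"gripper": 1},
    {"tx": -0.0101,"ty": -0.003,"tz": 0,"rx": 0,"ry": 0,"rz": -0.153,"gripper": 1},
    {"tx": -0.0101,"ty": -0.003,"tz": 0,"rx": 0,"ry": 0,"rz": -0.153,"gripper": 1},
    {"tx": -0.0101,"ty": -0.003,"tz": 0,"rx": 0,"ry": 0,"rz": -0.153,"gripper": 1},
  ],
)

```text
time_s: 4.5
ee_pos: [608.4, -19.9, 150.5]
ee_rot: [180.0, -0.1, 14.3]
force: [3.2, 0.2, 0.1]
gripper_width: 0.2
gripper_force: 1.3
```

Emit:
send_rows(
  motion=[
    {"tx": -0.0101,"ty": -0.003,"tz": 0,"rx": 0,"ry": 0,"rz": -0.153,"gripper": 1},
    {"tx": -0.0101,"ty": -0.003,"tz": 0,"rx": 0,"ry": 0,"rz": -0.153,"gripper": 1},
    {"tx": -0.0101,"ty": -0.003,"tz": 0,"rx": 0,"ry": 0,"rz": -0.153,"gripper": 1},
    {"tx": -0.0101,"ty": -0.003,"tz": 0,"rx": 0,"ry": 0,"rz": -0.153,"gripper": 1},
    {"tx": -0.0101,"ty": -0.003,"tz": 0,"rx": 0,"ry": 0,"rz": -0.153,"gripper": 1},
  ],
)

```text
time_s: 5.12
ee_pos: [582.3, -22.6, 150.5]
ee_rot: [180.0, -0.1, 37.2]
force: [2.6, 2.6, -0.7]
gripper_width: 0.2
gripper_force: 1.5
```

```bash
cat >> h.py <<'E'
AX=np.array([602,-85.5])
def hk():
    s=env.state(); yaw=s["ee_rot"][2]; y=np.radians(yaw); d=s["ee_pos"][:2]-AX
    x=np.array([np.cos(y),np.sin(y)]); o=np.array([-np.sin(y),np.cos(y)])
    r,n=d@o,d@x
    # bar line passes axis: pad face is 21 mm ahead (16 finger + 5 bar); bar angle if flat contact
    print("t",s["time_s"],"yaw",yaw.round(2),"rad",r.round(1),"n",n.round(1),"turret~",round(np.radians(yaw+13.4)+np.arctan2(21-n,r),3),"F tang",(s["force"][:2]@x).round(2),"rad",(s["force"][:2]@o).round(2),"fz",s["force"][2].round(2),"z",s["ee_pos"][2].round(1))
E
python3 -c "
from h import *
hk()"
```

```text
t 5.125 yaw 37.2 rad 62.0 n 22.4 turret~ 0.861 F tang 3.67 rad 0.48 fz -0.73 z 150.5
```

Emit:
send_rows(
  motion=[
    {"tx": -0.0101,"ty": -0.003,"tz": 0,"rx": 0,"ry": 0,"rz": -0.153,"gripper": 1},
    {"tx": -0.0101,"ty": -0.003,"tz": 0,"rx": 0,"ry": 0,"rz": -0.153,"gripper": 1},
    {"tx": -0.0101,"ty": -0.003,"tz": 0,"rx": 0,"ry": 0,"rz": -0.153,"gripper": 1},
  ],
)

```text
time_s: 5.5
ee_pos: [568.2, -28.7, 150.6]
ee_rot: [180.0, -0.2, 50.9]
force: [4.6, 5.5, -1.2]
gripper_width: 0.5
gripper_force: 3.1
```

Emit:
send_rows(
  motion=[
    {"tx": -0.0044,"ty": -0.0014,"tz": 0,"rx": 0,"ry": 0,"rz": -0.067,"gripper": 1},
    {"tx": 0,"ty": 0,"tz": 0,"rx": 0,"ry": 0,"rz": 0,"gripper": 1},
  ],
)

```text
time_s: 5.75
ee_pos: [566.4, -29.8, 150.6]
ee_rot: [180.0, -0.2, 52.8]
force: [2.9, 4.5, -1.1]
gripper_width: 0.5
gripper_force: 2.4
```

```bash
python3 -c "
from h import *
hk()"
```

```text
t 5.75 yaw 52.8 rad 62.1 n 22.8 turret~ 1.126 F tang 5.38 rad 0.44 fz -1.13 z 150.6
```

Emit:
send_rows(
  motion=[
    {"tx": -0.0044,"ty": -0.0014,"tz": 0,"rx": 0,"ry": 0,"rz": -0.067,"gripper": 1},
  ],
)

```text
time_s: 5.88
ee_pos: [564.8, -30.7, 150.6]
ee_rot: [180.0, -0.3, 54.9]
force: [3.2, 5.4, -1.4]
gripper_width: 0.9
gripper_force: 3.1
```

Emit:
send_rows(
  motion=[
    {"tx": 0,"ty": 0,"tz": 0,"rx": 0,"ry": 0,"rz": 0,"gripper": 1},
  ],
)

```text
time_s: 6.0
ee_pos: [564.5, -30.9, 150.6]
ee_rot: [180.0, -0.2, 54.8]
force: [3.5, 5.8, -1.6]
gripper_width: 0.3
gripper_force: 2.6
```

Emit:
send_rows(
  motion=[
    {"tx": -0.0044,"ty": -0.0014,"tz": 0,"rx": 0,"ry": 0,"rz": -0.067,"gripper": 1},
  ],
)

```text
time_s: 6.12
ee_pos: [562.9, -31.9, 150.6]
ee_rot: [180.0, -0.3, 56.9]
force: [3.4, 4.9, -0.6]
gripper_width: 0.8
gripper_force: 3.2
```

Emit:
send_rows(
  motion=[
    {"tx": 0,"ty": 0,"tz": 0,"rx": 0,"ry": 0,"rz": 0,"gripper": 1},
  ],
)

```text
time_s: 6.25
ee_pos: [562.6, -32.2, 150.6]
ee_rot: [180.0, -0.2, 56.8]
force: [2.0, 4.2, 0.0]
gripper_width: 0.7
gripper_force: 2.7
```

Emit:
send_rows(
  motion=[
    {"tx": -0.0044,"ty": -0.0014,"tz": 0,"rx": 0,"ry": 0,"rz": -0.067,"gripper": 1},
  ],
)

```text
time_s: 6.38
ee_pos: [561.0, -33.3, 150.6]
ee_rot: [180.0, -0.3, 58.9]
force: [2.4, 5.8, 0.4]
gripper_width: 0.9
gripper_force: 3.2
```

Emit:
send_rows(
  motion=[
    {"tx": 0,"ty": 0,"tz": 0,"rx": 0,"ry": 0,"rz": 0,"gripper": 1},
  ],
)

```text
time_s: 6.5
ee_pos: [560.7, -33.6, 150.6]
ee_rot: [180.0, -0.2, 58.8]
force: [2.5, 5.0, 0.4]
gripper_width: 0.7
gripper_force: 2.7
```

```bash
python3 -c "
from h import *
hk()"
```

```text
t 6.5 yaw 58.83 rad 62.1 n 23.0 turret~ 1.228 F tang 5.56 rad 0.43 fz 0.39 z 150.6
```

Emit:
send_rows(
  motion=[
    {"tx": -0.0044,"ty": -0.0014,"tz": 0,"rx": 0,"ry": 0,"rz": -0.067,"gripper": 1},
    {"tx": 0,"ty": 0,"tz": 0,"rx": 0,"ry": 0,"rz": 0,"gripper": 1},
  ],
)

```text
time_s: 6.75
ee_pos: [558.9, -35.2, 150.6]
ee_rot: [-180.0, -0.2, 60.8]
force: [1.7, 5.0, -0.0]
gripper_width: 0.2
gripper_force: 2.7
```

Emit:
send_rows(
  motion=[
    {"tx": -0.0044,"ty": -0.0014,"tz": 0,"rx": 0,"ry": 0,"rz": -0.067,"gripper": 1},
    {"tx": 0,"ty": 0,"tz": 0,"rx": 0,"ry": 0,"rz": 0,"gripper": 1},
  ],
)

```text
time_s: 7.0
ee_pos: [557.2, -36.7, 150.6]
ee_rot: [-180.0, -0.2, 62.8]
force: [3.3, 5.7, -0.1]
gripper_width: 0.3
gripper_force: 2.7
```

Emit:
send_rows(
  motion=[
    {"tx": -0.0044,"ty": -0.0014,"tz": 0,"rx": 0,"ry": 0,"rz": -0.067,"gripper": 1},
    {"tx": 0,"ty": 0,"tz": 0,"rx": 0,"ry": 0,"rz": 0,"gripper": 1},
  ],
)

```text
time_s: 7.25
ee_pos: [555.3, -38.4, 150.6]
ee_rot: [-180.0, -0.2, 64.9]
force: [1.6, 4.6, 0.9]
gripper_width: 0.2
gripper_force: 2.5
```

Emit:
send_rows(
  motion=[
    {"tx": -0.0044,"ty": -0.0014,"tz": 0,"rx": 0,"ry": 0,"rz": -0.067,"gripper": 1},
    {"tx": 0,"ty": 0,"tz": 0,"rx": 0,"ry": 0,"rz": 0,"gripper": 1},
  ],
)

```text
time_s: 7.5
ee_pos: [553.5, -40.4, 150.6]
ee_rot: [-180.0, -0.1, 66.9]
force: [1.8, 4.6, 0.4]
gripper_width: 0.3
gripper_force: 2.4
```

```bash
python3 -c "
from h import *
hk()"
```

```text
t 7.5 yaw 66.87 rad 62.3 n 22.4 turret~ 1.378 F tang 4.9 rad 0.18 fz 0.37 z 150.6
```

Emit:
send_rows(
  motion=[
    {"tx": -0.0044,"ty": -0.0014,"tz": 0,"rx": 0,"ry": 0,"rz": -0.067,"gripper": 1},
    {"tx": 0,"ty": 0,"tz": 0,"rx": 0,"ry": 0,"rz": 0,"gripper": 1},
  ],
)

```text
time_s: 7.75
ee_pos: [551.8, -42.6, 150.5]
ee_rot: [-180.0, -0.1, 68.9]
force: [0.1, 4.4, 2.2]
gripper_width: 0.3
gripper_force: 2.4
```

Emit:
send_rows(
  motion=[
    {"tx": -0.0044,"ty": -0.0014,"tz": 0,"rx": 0,"ry": 0,"rz": -0.067,"gripper": 1},
    {"tx": 0,"ty": 0,"tz": 0,"rx": 0,"ry": 0,"rz": 0,"gripper": 1},
  ],
)

```text
time_s: 8.0
ee_pos: [550.1, -44.8, 150.5]
ee_rot: [-180.0, -0.0, 70.9]
force: [0.4, 4.6, 1.8]
gripper_width: 0.3
gripper_force: 2.2
```

```bash
python3 -c "
from h import *
hk()"
```

```text
t 8.0 yaw 70.87 rad 62.4 n 21.4 turret~ 1.464 F tang 4.5 rad 1.11 fz 1.84 z 150.5
```

Emit:
send_rows(
  motion=[
    {"tx": -0.0044,"ty": -0.0014,"tz": 0,"rx": 0,"ry": 0,"rz": -0.067,"gripper": 1},
    {"tx": 0,"ty": 0,"tz": 0,"rx": 0,"ry": 0,"rz": 0,"gripper": 1},
  ],
)

```text
time_s: 8.25
ee_pos: [548.6, -47.0, 150.4]
ee_rot: [-180.0, 0.0, 72.9]
force: [-0.6, 3.9, 2.7]
gripper_width: 0.4
gripper_force: 1.8
```

Emit:
send_rows(
  motion=[
    {"tx": -0.0044,"ty": -0.0014,"tz": 0,"rx": 0,"ry": 0,"rz": -0.067,"gripper": 1},
    {"tx": 0,"ty": 0,"tz": 0,"rx": 0,"ry": 0,"rz": 0,"gripper": 1},
  ],
)

```text
time_s: 8.5
ee_pos: [547.3, -49.3, 150.3]
ee_rot: [-180.0, 0.0, 74.9]
force: [-1.4, 3.0, 1.1]
gripper_width: 0.4
gripper_force: 1.3
```

```bash
python3 -c "
from h import *
hk()"
```

```text
t 8.5 yaw 74.87 rad 62.3 n 20.7 turret~ 1.546 F tang 2.54 rad 2.13 fz 1.11 z 150.3
```

Emit:
send_rows(
  motion=[
    {"tx": 0.008,"ty": 0,"tz": 0,"rx": 0,"ry": 0,"rz": 0,"gripper": 1},
    {"tx": 0.008,"ty": 0,"tz": 0,"rx": 0,"ry": 0,"rz": 0,"gripper": 1},
    {"tx": 0,"ty": 0,"tz": 0,"rx": 0,"ry": 0,"rz": 0,"gripper": 1},
  ],
)

```text
time_s: 8.88
ee_pos: [549.9, -41.3, 150.2]
ee_rot: [180.0, 0.0, 75.0]
force: [0.1, -0.2, -0.7]
gripper_width: 0.4
gripper_force: 0.0
```

```bash
python3 -c "
from h import *
hk(); print(env.state()['gripper_force'])
d=cam('scene');save('s2.png',d['frame'][165:245,165:285],6)
T=cam('top'); save('t2.png',T['frame'][140:220,240:350],6)"
```

```text
t 8.875 yaw 74.96 rad 61.8 n 29.1 turret~ 1.411 F tang -0.19 rad -0.17 fz -0.66 z 150.2
0.0
```

View pics/s2.png

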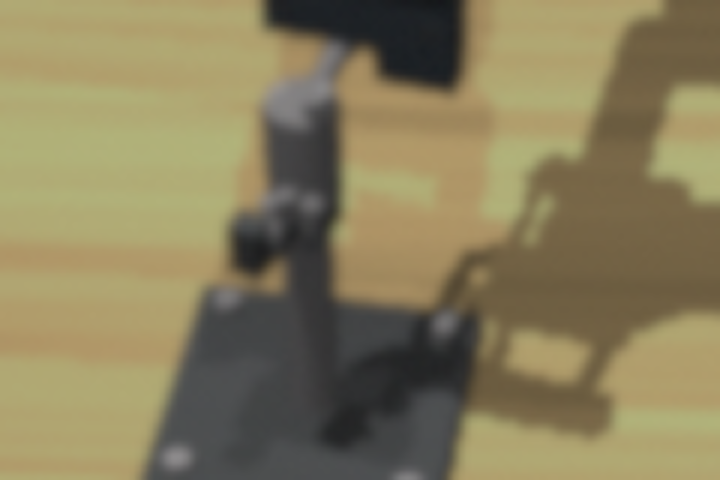

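The picture shows the hub at (300,105) with the hook pointing away toward the robot and clear of the finger, and no contact force. I'll retreat, then check that it stays.

Emit:
send_rows(
  motion=[
    {"tx": 0.03,"ty": 0,"tz": 0,"rx": 0,"ry": 0,"rz": 0,"gripper": 1},
    {"tx": 0.03,"ty": 0,"tz": 0,"rx": 0,"ry": 0,"rz": 0,"gripper": 1},
    {"tx": 0.02,"ty": 0,"tz": -0.1,"rx": 0,"ry": 0,"rz": 0,"gripper": 1},
    {"tx": 0,"ty": 0,"tz": -0.1,"rx": 0,"ry": 0,"rz": 0,"gripper": 1},
    {"tx": 0,"ty": 0,"tz": -0.1,"rx": 0,"ry": 0,"rz": 0.3,"gripper": -1},
    {"tx": 0,"ty": 0,"tz": 0,"rx": 0,"ry": 0,"rz": 0.32,"gripper": -1},
    {"tx": 0,"ty": 0,"tz": 0,"rx": 0,"ry": 0,"rz": 0.32,"gripper": -1},
    {"tx": 0,"ty": 0,"tz": 0,"rx": 0,"ry": 0,"rz": 0.32,"gripper": -1},
    {"tx": 0,"ty": 0,"tz": 0,"rx": 0,"ry": 0,"rz": 0.32,"gripper": -1},
    {"tx": 0,"ty": 0,"tz": 0,"rx": 0,"ry": 0,"rz": 0.32,"gripper": -1},
  ],
)

```text
time_s: 10.22
ee_pos: [560.3, -1.6, 300.3]
ee_rot: [-180.0, -0.0, 17.7]
force: [1.4, -0.4, 1.2]
gripper_width: 57.6
gripper_force: 0.0
```

```bash
python3 -c "
from h import *
go([470,-90,300],18)"
```

```text
t 10.225 pos [560.3  -1.6 300.3] rot [-179.99   -0.     17.68] F [ 1.38 -0.39  1.21] w 57.6
shift [-0.2257  0.1137  0.0006] turn [-0.0002 -0.0001 -0.0107]
```

Emit:
send_rows(
  motion=[
    {"tx": -0.075,"ty": 0.038,"tz": 0,"rx": 0,"ry": 0,"rz": 0,"gripper": -1},
    {"tx": -0.075,"ty": 0.038,"tz": 0,"rx": 0,"ry": 0,"rz": 0,"gripper": -1},
    {"tx": -0.075,"ty": 0.038,"tz": 0,"rx": 0,"ry": 0,"rz": 0,"gripper": -1},
    {"tx": 0,"ty": 0,"tz": 0,"rx": 0,"ry": 0,"rz": 0,"gripper": -1},
    {"tx": 0,"ty": 0,"tz": 0,"rx": 0,"ry": 0,"rz": 0,"gripper": -1},
  ],
)

```text
time_s: 10.85
ee_pos: [471.3, -90.8, 300.6]
ee_rot: [-180.0, -0.1, 18.0]
force: [0.0, -0.6, 1.0]
gripper_width: 91.4
gripper_force: 0.0
```

```bash
python3 -c "
from h import *
import pickle
go([470,-90,300],18)
d=cam('wrist');pickle.dump(d,open('w3.pkl','wb'));save('w3.png',d['frame'],1.5)
for p in ([602,-85.5,181],[540,-62,169]): print(proj(d,p)*1.5)"
```

```text
t 10.85 pos [471.3 -90.8 300.6] rot [-1.800e+02 -6.000e-02  1.796e+01] F [ 0.05 -0.63  1.01] w 91.4
shift [-0.0021 -0.0023  0.0011] turn [-0.0001 -0.0022 -0.0012]
[429.08982393  92.50772808]
[364.03481674 177.53078296]
```

View pics/w3.png

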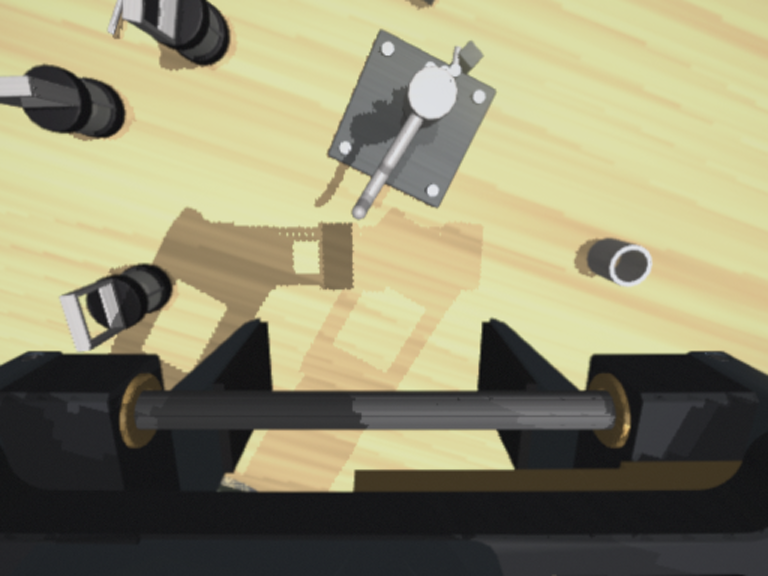

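The hook is out on its own about 2 s after release, with the hub at (432,93) and its tip at (360,211).

```bash
python3 -c "
from h import *
import pickle
d=pickle.load(open('w3.pkl','rb'))
u=lambda x,y:((x-.25)/1.5,(y-.25)/1.5)
h=onz(d,*u(432,93),181);t=onz(d,*u(360,211),183);m=onz(d,*u(386,169),175);c=onz(d,*u(417,118.5),175)
print(h,t,m,c)
v=t-h;print(np.linalg.norm(v[:2]),np.degrees(np.arctan2(v[1],v[0])))
v=m-c;print(np.linalg.norm(v[:2]),np.degrees(np.arctan2(v[1],v[0])))
F=[onz(d,*u(*p),12) for p in [(381,30),(496,90),(438,207),(328,155)]];print(np.mean(F,0))
go([517,223,240],18)"
```

```text
[602.38365769 -87.13585298 181.        ] [518.9088673  -65.98753196 183.        ] [549.98633453 -74.22332251 175.        ] [586.17989086 -83.47305831 175.        ]
86.11209039758366 165.7832602358689
37.35680837933695 165.6641612670424
[602.86397925 -87.68378791  12.        ]
t 10.9 pos [471.5 -90.7 300.4] rot [-1.7999e+02 -4.0000e-02  1.8000e+01] F [ 0.01  0.39 -0.13] w 91.3
shift [ 0.2803 -0.5686  0.1211] turn [-0.0002 -0.0015 -0.    ]
```

Emit:
send_rows(
  motion=[
    {"tx": 0.0268,"ty": -0.095,"tz": 0,"rx": 0,"ry": 0,"rz": 0,"gripper": -1},
    {"tx": 0.0268,"ty": -0.095,"tz": 0,"rx": 0,"ry": 0,"rz": 0,"gripper": -1},
    {"tx": 0.0268,"ty": -0.095,"tz": 0,"rx": 0,"ry": 0,"rz": 0,"gripper": -1},
    {"tx": 0.0268,"ty": -0.095,"tz": 0,"rx": 0,"ry": 0,"rz": 0,"gripper": -1},
    {"tx": 0.0268,"ty": -0.095,"tz": 0,"rx": 0,"ry": 0,"rz": 0,"gripper": -1},
    {"tx": 0.0268,"ty": -0.095,"tz": 0,"rx": 0,"ry": 0,"rz": 0,"gripper": -1},
    {"tx": 0,"ty": 0,"tz": 0,"rx": 0,"ry": 0,"rz": 0,"gripper": -1},
    {"tx": 0,"ty": 0,"tz": 0,"rx": 0,"ry": 0,"rz": 0,"gripper": -1},
  ],
)

```text
time_s: 11.9
ee_pos: [459.3, 204.9, 299.9]
ee_rot: [180.0, 0.0, 18.0]
force: [0.2, 0.5, -0.5]
gripper_width: 90.9
gripper_force: 0.0
```

```bash
python3 -c "
from h import *
import pickle
go([460,205,300],18)
d=cam('wrist');pickle.dump(d,open('w4.pkl','wb'));save('w4.png',d['frame'][:260],1.5)
for p in ([509,247.3,127],[525,199,127]): print(proj(d,p)*1.5)"
```

```text
t 11.9 pos [459.3 204.9 299.9] rot [1.7996e+02 5.0000e-02 1.8040e+01] F [ 0.18  0.48 -0.48] w 90.9
shift [ 0.0013  0.0001 -0.0001] turn [0.0013 0.0016 0.0012]
[341.37542563 194.68494584]
[405.92062684 194.25079635]
```

View pics/w4.png

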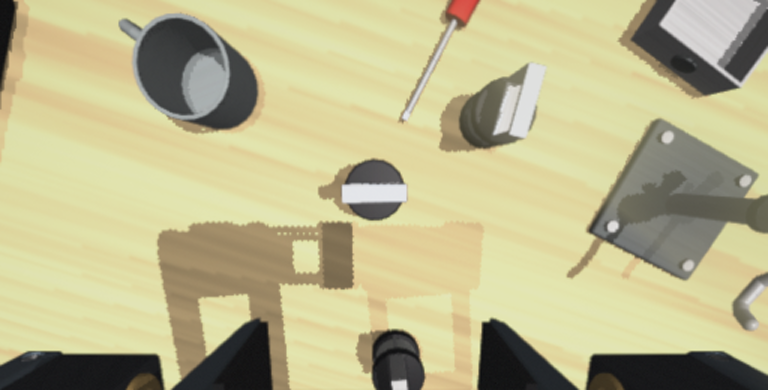

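Lantern B's strap is centred at (374.5,192.5), spanning x 342–407, and lies square to the tool. The hook is still out at (750,300).

```bash
python3 -c "
from h import *
import pickle
d=pickle.load(open('w4.pkl','rb'))
u=lambda x,y:((x-.25)/1.5,(y-.25)/1.5)
c=onz(d,*u(374.5,192.5),127);e=[onz(d,*u(*p),127) for p in((342,192.5),(407,192.5))];print(c,np.linalg.norm(e[0]-e[1]),e)
go([c[0],c[1],88],18)"
```

```text
[518.7635039  223.22200429 127.        ] 51.16893375886862 [array([510.88462918, 247.56002612, 127.        ]), array([526.6563355 , 198.88238175, 127.        ])]
t 11.95 pos [459.4 204.2 300.1] rot [1.7997e+02 3.0000e-02 1.7960e+01] F [0.63 0.08 0.51] w 91.3
shift [1.249e-01 2.000e-04 4.241e-01] turn [ 0.0011  0.0011 -0.0014]
```

Emit:
send_rows(
  motion=[
    {"tx": 0.0625,"ty": 0,"tz": 0.054,"rx": 0,"ry": 0,"rz": 0,"gripper": -1},
    {"tx": 0.0625,"ty": 0,"tz": 0.06,"rx": 0,"ry": 0,"rz": 0,"gripper": -1},
    {"tx": 0,"ty": 0,"tz": 0.07,"rx": 0,"ry": 0,"rz": 0,"gripper": -1},
    {"tx": 0,"ty": 0,"tz": 0.07,"rx": 0,"ry": 0,"rz": 0,"gripper": -1},
    {"tx": 0,"ty": 0,"tz": 0.07,"rx": 0,"ry": 0,"rz": 0,"gripper": -1},
    {"tx": 0,"ty": 0,"tz": 0.06,"rx": 0,"ry": 0,"rz": 0,"gripper": -1},
    {"tx": 0,"ty": 0,"tz": 0.04,"rx": 0,"ry": 0,"rz": 0,"gripper": -1},
    {"tx": 0,"ty": 0,"tz": 0,"rx": 0,"ry": 0,"rz": 0,"gripper": -1},
    {"tx": 0,"ty": 0,"tz": 0,"rx": 0,"ry": 0,"rz": 0,"gripper": -1},
  ],
)

```text
time_s: 13.08
ee_pos: [519.7, 223.2, 89.3]
ee_rot: [180.0, -0.1, 17.9]
force: [-0.5, 0.1, -0.1]
gripper_width: 91.3
gripper_force: 0.0
```

Emit:
send_rows(
  motion=[
    {"tx": 0,"ty": 0,"tz": 0,"rx": 0,"ry": 0,"rz": 0,"gripper": 0.2},
    {"tx": 0,"ty": 0,"tz": 0,"rx": 0,"ry": 0,"rz": 0,"gripper": 0.3},
    {"tx": 0,"ty": 0,"tz": 0,"rx": 0,"ry": 0,"rz": 0,"gripper": 0.4},
    {"tx": 0,"ty": 0,"tz": 0,"rx": 0,"ry": 0,"rz": 0,"gripper": 1},
    {"tx": 0,"ty": 0,"tz": 0,"rx": 0,"ry": 0,"rz": 0,"gripper": 1},
    {"tx": 0,"ty": 0,"tz": 0,"rx": 0,"ry": 0,"rz": 0,"gripper": 1},
  ],
  grip_force=25,
)

```text
time_s: 13.82
ee_pos: [518.8, 223.8, 88.4]
ee_rot: [-180.0, -0.0, 17.9]
force: [-0.5, 0.2, 1.5]
gripper_width: 52.1
gripper_force: 24.9
```

Emit:
send_rows(
  motion=[
    {"tx": 0,"ty": 0,"tz": -0.02,"rx": 0,"ry": 0,"rz": 0,"gripper": 1},
    {"tx": 0,"ty": 0,"tz": -0.04,"rx": 0,"ry": 0,"rz": 0,"gripper": 1},
    {"tx": 0,"ty": 0,"tz": -0.05,"rx": 0,"ry": 0,"rz": 0,"gripper": 1},
    {"tx": 0,"ty": 0,"tz": -0.05,"rx": 0,"ry": 0,"rz": 0,"gripper": 1},
    {"tx": 0,"ty": 0,"tz": -0.03,"rx": 0,"ry": 0,"rz": 0.12,"gripper": 1},
    {"tx": 0,"ty": 0,"tz": -0.01,"rx": 0,"ry": 0,"rz": 0.2,"gripper": 1},
    {"tx": 0,"ty": 0,"tz": 0,"rx": 0,"ry": 0,"rz": 0.22,"gripper": 1},
    {"tx": 0,"ty": 0,"tz": 0,"rx": 0,"ry": 0,"rz": 0.22,"gripper": 1},
    {"tx": 0,"ty": 0,"tz": 0,"rx": 0,"ry": 0,"rz": 0.2,"gripper": 1},
    {"tx": 0,"ty": 0,"tz": 0,"rx": 0,"ry": 0,"rz": 0.11,"gripper": 1},
    {"tx": 0,"ty": 0,"tz": 0,"rx": 0,"ry": 0,"rz": 0,"gripper": 1},
  ],
)

```text
time_s: 15.2
ee_pos: [518.4, 223.3, 188.0]
ee_rot: [179.9, 0.1, -14.1]
force: [-0.4, 0.3, -4.3]
gripper_width: 52.1
gripper_force: 24.9
```

```bash
python3 -c "
from h import *
go([481.4,-56.1,162.4],-14.3)"
```

```text
t 15.2 pos [518.4 223.3 188. ] rot [ 1.7994e+02  5.0000e-02 -1.4120e+01] F [-0.42  0.27 -4.33] w 52.1
shift [0.0646 0.5599 0.0517] turn [0.0019 0.0017 0.0061]
```

Emit:
send_rows(
  motion=[
    {"tx": 0.0065,"ty": 0.03,"tz": 0,"rx": 0,"ry": 0,"rz": 0.006,"gripper": 1},
    {"tx": 0.0065,"ty": 0.05,"tz": 0,"rx": 0,"ry": 0,"rz": 0,"gripper": 1},
    {"tx": 0.0065,"ty": 0.07,"tz": 0,"rx": 0,"ry": 0,"rz": 0,"gripper": 1},
    {"tx": 0.0065,"ty": 0.07,"tz": 0,"rx": 0,"ry": 0,"rz": 0,"gripper": 1},
    {"tx": 0.0065,"ty": 0.07,"tz": 0,"rx": 0,"ry": 0,"rz": 0,"gripper": 1},
    {"tx": 0.0065,"ty": 0.07,"tz": 0,"rx": 0,"ry": 0,"rz": 0,"gripper": 1},
    {"tx": 0.0065,"ty": 0.07,"tz": 0,"rx": 0,"ry": 0,"rz": 0,"gripper": 1},
    {"tx": 0.0065,"ty": 0.06,"tz": 0.01,"rx": 0,"ry": 0,"rz": 0,"gripper": 1},
    {"tx": 0.0065,"ty": 0.04,"tz": 0.02,"rx": 0,"ry": 0,"rz": 0,"gripper": 1},
    {"tx": 0.006,"ty": 0.03,"tz": 0.02,"rx": 0,"ry": 0,"rz": 0,"gripper": 1},
    {"tx": 0,"ty": 0,"tz": 0,"rx": 0,"ry": 0,"rz": 0,"gripper": 1},
    {"tx": 0,"ty": 0,"tz": 0,"rx": 0,"ry": 0,"rz": 0,"gripper": 1},
  ],
)

```text
time_s: 16.7
ee_pos: [481.0, -55.4, 163.5]
ee_rot: [-180.0, -0.0, -14.3]
force: [-0.3, 0.8, -3.4]
gripper_width: 51.8
gripper_force: 24.9
```

```bash
python3 -c "
from h import *
go([538.1,-70.6,162.4],-14.3)
d=cam('wrist');save('w5.png',d['frame'][:350],1.5)
for p in ([602.5,-87,181],[538.1,-70.6,169]): print(proj(d,p)*1.5)"
```

```text
t 16.7 pos [481.  -55.4 163.5] rot [-1.7998e+02 -2.0000e-02 -1.4330e+01] F [-0.29  0.79 -3.44] w 51.8
shift [0.1183 0.0013 0.0023] turn [-0.0008 -0.0005 -0.001 ]
[374.85330879  16.29466737]
[375.12600454 222.8928469 ]
```

View pics/w5.png

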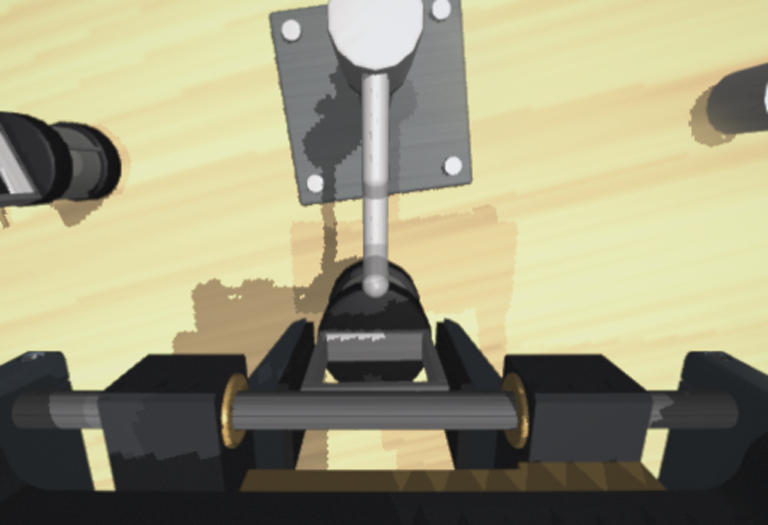

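The hook's bar runs down the column at x 375 from the hub, with its tip ball at (375,285). It is centred between the bail's legs at x 320–432 and aligned with the tool. I'll slide in.

Emit:
send_rows(
  motion=[
    {"tx": 0.02,"ty": 0.001,"tz": 0,"rx": 0,"ry": 0,"rz": 0,"gripper": 1},
    {"tx": 0.03,"ty": 0,"tz": 0,"rx": 0,"ry": 0,"rz": 0,"gripper": 1},
    {"tx": 0.03,"ty": 0,"tz": 0,"rx": 0,"ry": 0,"rz": 0,"gripper": 1},
    {"tx": 0.025,"ty": 0,"tz": 0,"rx": 0,"ry": 0,"rz": 0,"gripper": 1},
    {"tx": 0.013,"ty": 0,"tz": 0,"rx": 0,"ry": 0,"rz": 0,"gripper": 1},
    {"tx": 0,"ty": 0,"tz": 0,"rx": 0,"ry": 0,"rz": 0,"gripper": 1},
    {"tx": 0,"ty": 0,"tz": 0,"rx": 0,"ry": 0,"rz": 0,"gripper": 1},
  ],
)

```text
time_s: 17.62
ee_pos: [537.3, -70.7, 163.2]
ee_rot: [180.0, 0.0, -14.3]
force: [-0.0, -0.1, -4.7]
gripper_width: 51.6
gripper_force: 24.9
```

Emit:
send_rows(
  motion=[
    {"tx": 0,"ty": 0,"tz": 0.012,"rx": 0,"ry": 0,"rz": 0,"gripper": 1},
    {"tx": 0,"ty": 0,"tz": 0.014,"rx": 0,"ry": 0,"rz": 0,"gripper": 1},
    {"tx": 0,"ty": 0,"tz": 0.012,"rx": 0,"ry": 0,"rz": 0,"gripper": 1},
    {"tx": 0,"ty": 0,"tz": 0,"rx": 0,"ry": 0,"rz": 0,"gripper": 1},
    {"tx": 0,"ty": 0,"tz": 0,"rx": 0,"ry": 0,"rz": 0,"gripper": 1},
  ],
)

```text
time_s: 18.25
ee_pos: [537.9, -70.8, 144.4]
ee_rot: [180.0, -0.0, -14.3]
force: [-0.4, 0.8, -5.2]
gripper_width: 51.5
gripper_force: 24.9
```

```bash
python3 -c "
from h import *
go([538.1,-70.6,135.4],-14.3)"
```

```text
t 18.25 pos [537.9 -70.8 144.4] rot [ 1.800e+02 -2.000e-02 -1.434e+01] F [-0.44  0.82 -5.18] w 51.5
shift [ 0.0002 -0.0005  0.018 ] turn [ 0.0001 -0.0006 -0.0013]
```

Emit:
send_rows(
  motion=[
    {"tx": 0,"ty": 0,"tz": 0.005,"rx": 0,"ry": 0,"rz": 0,"gripper": 1},
    {"tx": 0,"ty": 0,"tz": 0.005,"rx": 0,"ry": 0,"rz": 0,"gripper": 1},
    {"tx": 0,"ty": 0,"tz": 0.003,"rx": 0,"ry": 0,"rz": 0,"gripper": 1},
    {"tx": 0,"ty": 0,"tz": 0,"rx": 0,"ry": 0,"rz": 0,"gripper": 1},
    {"tx": 0,"ty": 0,"tz": 0,"rx": 0,"ry": 0,"rz": 0,"gripper": 1},
  ],
)

```text
time_s: 18.88
ee_pos: [537.9, -70.8, 137.9]
ee_rot: [180.0, -0.0, -14.3]
force: [-0.6, 0.4, -5.2]
gripper_width: 52.0
gripper_force: 24.9
```

Emit:
send_rows(
  motion=[
    {"tx": 0,"ty": 0,"tz": 0.002,"rx": 0,"ry": 0,"rz": 0,"gripper": 1},
    {"tx": 0,"ty": 0,"tz": 0,"rx": 0,"ry": 0,"rz": 0,"gripper": 1},
    {"tx": 0,"ty": 0,"tz": 0,"rx": 0,"ry": 0,"rz": 0,"gripper": 1},
  ],
)

```text
time_s: 19.25
ee_pos: [537.8, -70.8, 136.9]
ee_rot: [180.0, -0.0, -14.3]
force: [0.5, -0.2, -5.2]
gripper_width: 51.6
gripper_force: 24.9
```

Emit:
send_rows(
  motion=[
    {"tx": 0,"ty": 0,"tz": 0.002,"rx": 0,"ry": 0,"rz": 0,"gripper": 1},
    {"tx": 0,"ty": 0,"tz": 0,"rx": 0,"ry": 0,"rz": 0,"gripper": 1},
    {"tx": 0,"ty": 0,"tz": 0,"rx": 0,"ry": 0,"rz": 0,"gripper": 1},
  ],
)

```text
time_s: 19.62
ee_pos: [537.8, -70.8, 135.8]
ee_rot: [180.0, -0.0, -14.3]
force: [-0.5, -0.1, -4.2]
gripper_width: 51.9
gripper_force: 24.9
```

Emit:
send_rows(
  motion=[
    {"tx": 0,"ty": 0,"tz": 0.002,"rx": 0,"ry": 0,"rz": 0,"gripper": 1},
    {"tx": 0,"ty": 0,"tz": 0,"rx": 0,"ry": 0,"rz": 0,"gripper": 1},
    {"tx": 0,"ty": 0,"tz": 0,"rx": 0,"ry": 0,"rz": 0,"gripper": 1},
  ],
)

```text
time_s: 20.0
ee_pos: [538.0, -70.8, 135.2]
ee_rot: [180.0, -0.0, -14.3]
force: [-1.1, 0.2, -0.3]
gripper_width: 51.7
gripper_force: 24.9
```

Contact came at the predicted height and the weight has transferred to the hook. I'll release gently.

Emit:
send_rows(
  motion=[
    {"tx": 0,"ty": 0,"tz": 0,"rx": 0,"ry": 0,"rz": 0,"gripper": 1},
    {"tx": 0,"ty": 0,"tz": 0,"rx": 0,"ry": 0,"rz": 0,"gripper": 1},
    {"tx": 0,"ty": 0,"tz": 0,"rx": 0,"ry": 0,"rz": 0,"gripper": 1},
  ],
  grip_force=5,
)

```text
time_s: 20.38
ee_pos: [538.0, -70.8, 135.1]
ee_rot: [180.0, -0.0, -14.3]
force: [-0.2, 0.7, 0.3]
gripper_width: 51.8
gripper_force: 5.0
```

Emit:
send_rows(
  motion=[
    {"tx": 0,"ty": 0,"tz": 0,"rx": 0,"ry": 0,"rz": 0,"gripper": -0.2},
    {"tx": 0,"ty": 0,"tz": 0,"rx": 0,"ry": 0,"rz": 0,"gripper": -0.3},
    {"tx": 0,"ty": 0,"tz": 0,"rx": 0,"ry": 0,"rz": 0,"gripper": -0.5},
    {"tx": 0,"ty": 0,"tz": 0,"rx": 0,"ry": 0,"rz": 0,"gripper": -0.9},
    {"tx": 0,"ty": 0,"tz": 0,"rx": 0,"ry": 0,"rz": 0,"gripper": -0.9},
    {"tx": 0,"ty": 0,"tz": 0,"rx": 0,"ry": 0,"rz": 0,"gripper": -0.9},
  ],
)

```text
time_s: 21.12
ee_pos: [537.8, -70.8, 134.9]
ee_rot: [180.0, -0.0, -14.3]
force: [0.2, -0.1, -0.8]
gripper_width: 87.1
gripper_force: 0.0
```

Emit:
send_rows(
  motion=[
    {"tx": 0,"ty": 0,"tz": -0.03,"rx": 0,"ry": 0,"rz": 0,"gripper": -0.9},
    {"tx": 0,"ty": 0,"tz": -0.05,"rx": 0,"ry": 0,"rz": 0,"gripper": -0.9},
    {"tx": 0,"ty": 0,"tz": -0.06,"rx": 0,"ry": 0,"rz": 0,"gripper": -0.9},
    {"tx": 0,"ty": 0,"tz": -0.06,"rx": 0,"ry": 0,"rz": 0,"gripper": -0.9},
    {"tx": 0,"ty": 0,"tz": -0.06,"rx": 0,"ry": 0,"rz": 0,"gripper": -0.9},
    {"tx": -0.06,"ty": 0,"tz": 0,"rx": 0,"ry": 0,"rz": 0,"gripper": -0.9},
    {"tx": -0.06,"ty": 0,"tz": 0,"rx": 0,"ry": 0,"rz": 0,"gripper": -0.9},
    {"tx": 0,"ty": 0,"tz": 0,"rx": 0,"ry": 0,"rz": 0,"gripper": -0.9},
    {"tx": 0,"ty": 0,"tz": 0,"rx": 0,"ry": 0,"rz": 0,"gripper": -0.9},
    {"tx": 0,"ty": 0,"tz": 0,"rx": 0,"ry": 0,"rz": 0,"gripper": -0.9},
  ],
)

```text
time_s: 22.38
ee_pos: [480.5, -56.1, 265.0]
ee_rot: [180.0, -0.0, -14.3]
force: [0.2, 0.1, -0.7]
gripper_width: 86.7
gripper_force: 0.0
```

```bash
python3 -c "
from h import *
go([538.1,-70.6,135.4],-14.3)
d=cam('wrist');s=cam('scene')
w=cv2.resize(d['frame'][:240,60:440],(760,480));c=cv2.resize(s['frame'][165:245,165:285],(360,240))
w[240:,400:]=c[:240,:360];save('w6.png',w)"
```

```text
t 22.375 pos [480.5 -56.1 265. ] rot [ 1.800e+02 -3.000e-02 -1.434e+01] F [ 0.19  0.15 -0.7 ] w 86.7
shift [ 0.1185 -0.0005  0.2592] turn [ 0.0001 -0.0011 -0.0014]
```

View pics/w6.png

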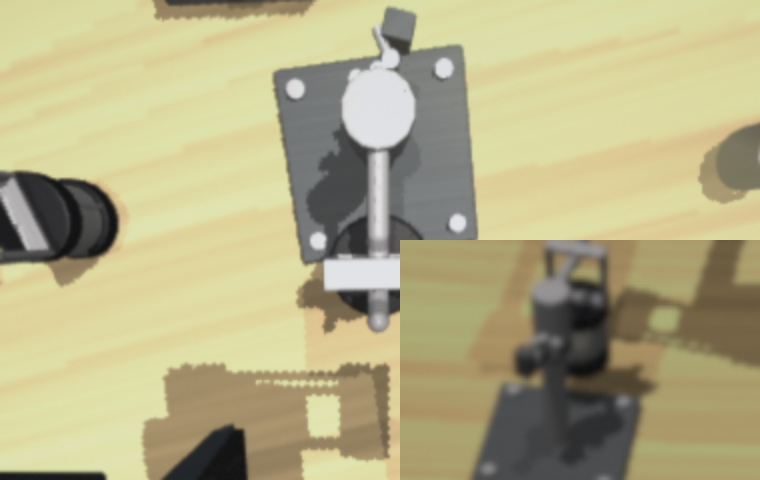

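The lantern hangs upright in the dip: the strap is at (324–, 257–290) and crosses the bar at x 378. The gripper is clear. I'll let it settle and hand in.

Emit:
send_rows(
  motion=[
    {"tx": 0,"ty": 0,"tz": 0,"rx": 0,"ry": 0,"rz": 0,"gripper": -0.9},
    {"tx": 0,"ty": 0,"tz": 0,"rx": 0,"ry": 0,"rz": 0,"gripper": -0.9},
    {"tx": 0,"ty": 0,"tz": 0,"rx": 0,"ry": 0,"rz": 0,"gripper": -0.9},
    {"tx": 0,"ty": 0,"tz": 0,"rx": 0,"ry": 0,"rz": 0,"gripper": -0.9},
    {"tx": 0,"ty": 0,"tz": 0,"rx": 0,"ry": 0,"rz": 0,"gripper": -0.9},
    {"tx": 0,"ty": 0,"tz": 0,"rx": 0,"ry": 0,"rz": 0,"gripper": -0.9},
    {"tx": 0,"ty": 0,"tz": 0,"rx": 0,"ry": 0,"rz": 0,"gripper": -0.9},
    {"tx": 0,"ty": 0,"tz": 0,"rx": 0,"ry": 0,"rz": 0,"gripper": -0.9},
  ],
)

```text
time_s: 23.48
ee_pos: [479.7, -55.9, 264.9]
ee_rot: [180.0, -0.0, -14.3]
force: [-0.8, 0.4, -0.5]
gripper_width: 86.6
gripper_force: 0.0
```

```bash
python3 -c "
from h import *
print(env.job_done())"
```

```text
the job is handed in; nothing more can be done
None
```

The hook is out on its catch, the lantern hangs upright by its bail in the hook's dip with the gripper clear, and I handed the job in at about 23 s; no verdict was returned.

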